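Kit printed motorbike parts into two trays

TASK

Make up two kits of printed motorbike parts: first the off-road kit in the orange tray (black knobbly wheel, gold fork, red seat), and only then complete the street kit in the blue tray (white wheel, green stand). In each tray the wheel goes in the large middle bay, hub up, and each long part has a narrow end bay to itself (either end, either way round), all lying flat on the tray floor, right way up. Leave the yellow wheel, the finished model bike and the screwdriver where they are.

Things in the scene. Friction and masses are not known exactly. Their poses are not given: they have to be found in the camera images.
- wheel_black: loose printed model wheel lying flat, the black one with a knobbly tyre; tyre 60 mm diameter, 18 mm thick, with a round steel-grey hub of 20 mm diameter on its axis that stands up to 38 mm above the underside (20 mm clear above the tyre: grip it there). About 40 g. Origin: centre of the underside, z up
- wheel_white: loose printed model wheel lying flat, the white one with a smooth tyre; tyre 60 mm diameter, 18 mm thick, with a round steel-grey hub of 20 mm diameter on its axis that stands up to 38 mm above the underside (20 mm clear above the tyre: grip it there). About 40 g. Origin: centre of the underside, z up
- fork: loose model front fork lying flat: two gold tubes side by side, with black clamps; 88 mm along its x, 24 mm along its y. The black clamp block in the middle (28 mm in x, 24 mm in y, 26 mm high) is the place to grip; the rest is 12 mm high or less. About 40 g. Origin: centre of the underside, z up
- seat: loose red model seat with a black stripe on top, 88 mm along its x, 24 mm along its y, 26 mm high over the middle 50 mm, 16 mm to about 25 mm high at the ends. About 35 g. Origin: centre of the underside, z up
- stand: loose green model paddock stand, standing upright: 88 mm along its x, 24 mm along its y; its top block in the middle (36 mm in x, 24 mm in y, from 14 to 26 mm up) is the place to grip. About 35 g. Origin: centre of the underside, z up
- tray_orange: Orange plastic kit tray, fixed to the bench, 200 mm along its x, 116 mm along its y, 12 mm high, floor 3 mm thick, walls 4 mm. Two walls across it make three open bays side by side along x: the large middle bay (84 mm in x by 108 mm in y) centred on the origin, and two narrow end bays (50 mm in x by 108 mm in y) centred at x = -71 mm and x = +71 mm. Origin: centre of the underside
- tray_blue: Blue plastic kit tray, fixed to the bench, 200 mm along its x, 116 mm along its y, 12 mm high, floor 3 mm thick, walls 4 mm. Two walls across it make three open bays side by side along x: the large middle bay (84 mm in x by 108 mm in y) centred on the origin, and two narrow end bays (50 mm in x by 108 mm in y) centred at x = -71 mm and x = +71 mm. Origin: centre of the underside
- wheel_yellow: loose printed model wheel lying flat, the yellow one with a smooth tyre (a bystander among the stock); tyre 60 mm diameter, 18 mm thick, with a round steel-grey hub of 20 mm diameter on its axis that stands up to 38 mm above the underside (20 mm clear above the tyre: grip it there). About 40 g. Origin: centre of the underside, z up
- model_bike: finished black model motorbike on its stand, a bystander at the far side of the bench, about 170 mm long (its x), 75 mm wide, 102 mm high, 0.3 kg. Origin: centre of the underside
- screwdriver: red-handled screwdriver lying at the far side of the bench, a bystander, roughly 200 mm along its x. Origin: under its middle
There are look-alikes about, which are no part of the job. Leave any purple look-alike of the wheel_black alone.

How it is judged:
By the outcome, as a careful person would: the job done as asked, in the order asked, and still so for the second after the job is handed in, with the robot touching nothing.
It also fails if it takes over 106 s, if anything falls off the work surface, if the arm or the gripper's body presses on something with over 40 N, if the wrist force passes 120 N, or if a joint passes its speed limit or range.

ROBOT

A 6-joint arm with a two-finger parallel gripper is mounted at the origin on the work surface. World frame = base frame: x ahead of the robot, y to its left, z up, the work surface at z = 0. Lengths are in m, angles in rad, forces in N, time in s.
With the tool pointing down it reaches from about 0.3 to 1 m from the base axis. Payload 5.1 kg.
Tool frame: the origin (TCP) lies on the mounting face of the last link; the fingertips stand 190 mm ahead of it and the grasp point (between the pads) lies 171 mm ahead of it; z points along the fingers, y is the line along which they close (so a half turn about z gives the same grasp; the last joint's range is limited). The gripper opens to 95 mm and grips with 3 to 60 N. Pads are 20 mm wide; open, the fingers measure 119 mm over their backs; the gripper's body (75 mm by 180 mm) begins 59 mm behind the grasp point.
Start: joints at [1.263, 0.124, 1.65, -0, 1.367, -0.083], TCP at [0.145, 0.634, 0.405] pointing down, gripper open.
Joint ranges: [-2.61, 2.61], [-1.02, 2.33], [0.03, 2.71], [-1.35, 4.49], [0.32, 2.68], [-2.91, 2.91]. Speed limits (rad/s): [2.57, 2.57, 3.14, 3.14, 3.14, 3.14].

INTERFACE

Orientations are given as [roll, pitch, yaw] about the fixed x, y, z axes, in that order (R = Rz(yaw) Ry(pitch) Rx(roll)).
In Python, from station import bot, vision, ticket gives the robot as it stands.
- The arm moves only by the tool jog_arm, never from a script. Its argument "targets" is a list of rows, each an object of numbers: "dx", "dy", "dz": the shift along the tool's x, y, z in m; "spin": the turn about the tool's z in rad. A call has 1 to 20 rows; each row shifts and turns the commanded pose from where the row before left it, along the tool's axes as they then stand; what a row does not reach is not made up. A row lasts 1/10 s, in which the tool goes at most 50 mm and 8.59 degrees, less where a joint would pass 70% of its speed; a pose out of reach is approached as far as the arm can. A call is refused whole if a number of a shift passes 0.05 or a number of a turn 0.15, either way. A call with a gripper value outside its range is refused whole. "fingers" is the gripper command: -1 is fully open, 1 is shut, values between are in proportion, set as the call begins (left out, the last holds). The fingers move at their own pace and stop on an object; "squeeze" is the grip in N (left out, the last holds). Time passes only in rows, so rows that do not move let the fingers close. It gives the time, the measured TCP pose, the force, the opening and the grip force at its end, in the units of the state.
- bot.sense(): the state, without advancing time (a new reading comes with each control period).
- vision.camera(name): name is "scene" or "side" or "wrist"; returns the picture (480x640x3 uint8, red, green, blue); there is no depth.
- vision.calibration(name): a dict with "camera_matrix" (3x3 intrinsics, pixels), "R" (3x3) and "t" (3): a world point X has camera coordinates R X + t. Camera axes: x right, y down, z forward; pixel columns grow to the right and rows downward; lengths in m; the calibration is good to about 2 mm. A picture is of the moment at which its call begins: read the wrist's pose just before it. calibration takes no time and is no camera call; for the wrist camera it gives the pose at the moment of the call.
- ticket.close_job(): hands the job in; it is judged then, once.
The state is a dict: "time_s": time; "qpos": joint angles; "joint_velocities": joint speeds; "joint_torque": joint torques, N m; "tool_pos": TCP position; "ee_rot": TCP orientation; "contact_force": force on the tool from outside, world axes, zero at the start; "ft_torque": the same for the moment, N m; "width": finger opening in m; "grasp_force": force on a finger pad.
Only numpy, scipy, OpenCV 4.12 (cv2) and the standard library are available. Lean on these libraries where they do the work, as an engineer would, in place of code of your own. Each camera call takes 0.05 s, during which the arm holds its last target. There are 200 camera calls.

## Working session

There is one attempt and no reset: what is moved stays moved. The work goes in short steps, Python scripts to look and compute and a tool call to move; the robot and the scene stay as the last step left them, time stands still between calls to the robot, and variables do not carry over. Pictures are saved under pics/ and viewed, at most 14 in all, crops included, and the job is handed in when it is done.

Besides the shell and the picture viewer there is one more tool, called after "Request:" in YAML: its name, and indented under it one key for each argument. jog_arm: Moves the arm, as the interface text tells. Its arguments: {"type":"object","properties":{"targets":{"type":"array"},"fingers":{"type":"number"},"squeeze":{"type":"number"}},"required":["targets"]}

```bash
ls; mkdir -p pics; python3 - <<'E'
from station import bot,vision
import cv2,numpy as np
s=bot.sense();print({k:np.round(v,3).tolist() for k,v in s.items()})
for n in ["scene","side","wrist"]:
    c=vision.calibration(n);im=vision.camera(n);cv2.imwrite(f"pics/{n}0.png",im[...,::-1])
    print(n,np.round(c["camera_matrix"],1).tolist(),np.round(c["R"],4).tolist(),np.round(c["t"],4).tolist())
E
```

```text
pics
{'time_s': 0.0, 'qpos': [1.263, 0.124, 1.652, -0.0, 1.368, -0.083], 'joint_velocities': [-0.001, -0.001, -0.001, -0.0, -0.001, -0.0], 'joint_torque': [0.001, -41.761, -35.993, 0.078, 0.049, -0.0], 'tool_pos': [0.145, 0.633, 0.404], 'ee_rot': [-3.14, -0.0, 2.917], 'contact_force': [-0.223, -0.201, -0.256], 'ft_torque': [-0.028, 0.013, -0.028], 'grasp_force': 0.0, 'width': 0.095}
scene [[553.7, 0.0, 315.5], [0.0, 553.7, 239.1], [0.0, 0.0, 1.0]] [[-0.8275, 0.5614, 0.0077], [0.3992, 0.5979, -0.6951], [-0.3948, -0.5721, -0.7189]] [0.4939, -0.2301, 1.1773]
side [[473.2, 0.0, 320.5], [0.0, 473.2, 244.5], [0.0, 0.0, 1.0]] [[-0.7009, -0.7131, 0.0152], [-0.5192, 0.4954, -0.6964], [0.4891, -0.496, -0.7175]] [0.4414, 0.3246, 0.6079]
wrist [[405.4, 0.0, 321.5], [0.0, 405.4, 234.2], [0.0, 0.0, 1.0]] [[0.2218, 0.9751, -0.0018], [0.9348, -0.2122, 0.2848], [0.2774, -0.0648, -0.9586]] [-0.6477, -0.0334, 0.3909]
```

View pics/scene0.png

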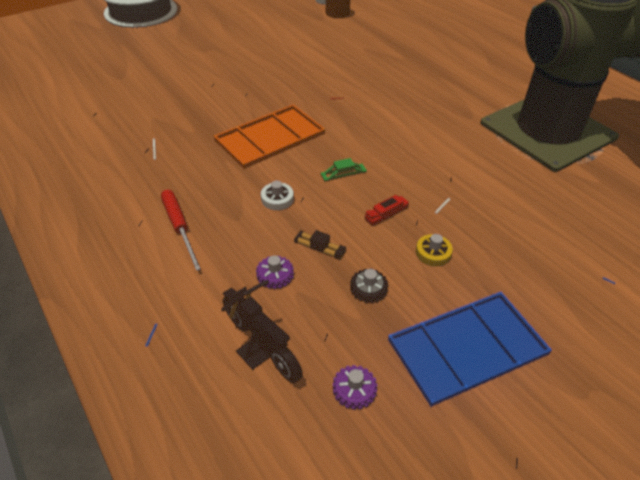

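View pics/side0.png

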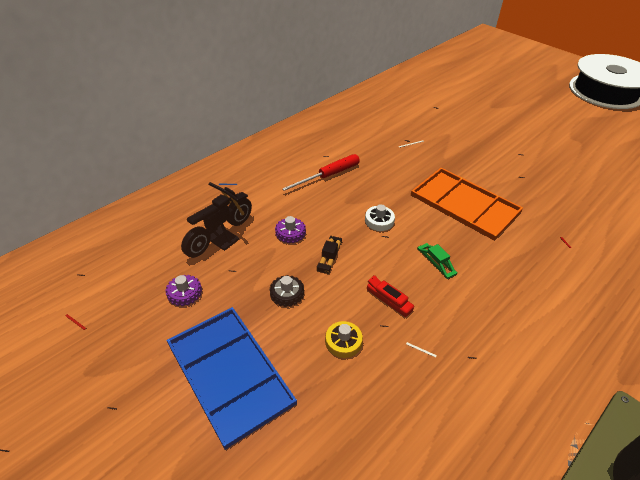

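View pics/wrist0.png

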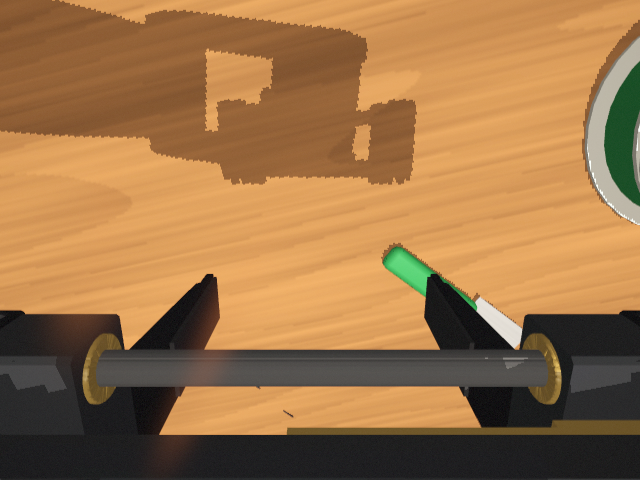

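```bash
cat > h.py <<'E'
from station import bot,vision
import cv2,numpy as np
def grab(n,save=None):
    c=vision.calibration(n);im=vision.camera(n)
    if save: cv2.imwrite(f"pics/{save}.png",im[...,::-1])
    return im,c
def cast(c,uv,z):
    uv=np.atleast_2d(uv).astype(float);K,R,t=map(np.array,(c["camera_matrix"],c["R"],c["t"]))
    C=-R.T@t;d=np.c_[(uv-K[:2,2])/K[[0,1],[0,1]],np.ones(len(uv))]@R
    return C+d*((z-C[2])/d[:,2])[:,None]
def tri(ca,a,cb,b):
    P=[np.array(c["camera_matrix"])@np.c_[c["R"],c["t"]] for c in (ca,cb)]
    X=cv2.triangulatePoints(P[0],P[1],np.array(a,float).reshape(2,1),np.array(b,float).reshape(2,1))[:,0];return X[:3]/X[3]
def proj(c,X):
    p=np.array(c["camera_matrix"])@(np.array(c["R"])@np.array(X)+c["t"]);return p[:2]/p[2]
HS=dict(orange=((5,215,120),(13,255,255)),blue=((105,150,40),(125,255,255)),red=((173,170,60),(3,255,255)),green=((55,120,50),(80,255,255)),
 yellow=((22,170,100),(32,255,255)),purple=((130,100,40),(160,255,255)))
def mask(im,col):
    h=cv2.cvtColor(im,cv2.COLOR_RGB2HSV);lo,hi=HS[col]
    if lo[0]>hi[0]: m=cv2.inRange(h,lo,(180,)+hi[1:])|cv2.inRange(h,(0,)+lo[1:],hi)
    else: m=cv2.inRange(h,lo,hi)
    return m
def blobs(m,amin=100,k=3):
    m=cv2.morphologyEx(m,cv2.MORPH_CLOSE,np.ones((k,k),np.uint8))
    cs=[c for c in cv2.findContours(m,cv2.RETR_EXTERNAL,cv2.CHAIN_APPROX_NONE)[0] if cv2.contourArea(c)>amin]
    return sorted(cs,key=cv2.contourArea,reverse=True)
E
python3 - <<'E'
from h import *
for n in ["scene","side"]:
    im=cv2.imread(f"pics/{n}0.png")[...,::-1].copy();c=vision.calibration(n)
    for col,z in [("orange",.006),("blue",.006),("red",.013),("green",.013),("yellow",.009),("purple",.009)]:
        for b in blobs(mask(im,col))[:3]:
            w=cast(c,b[:,0],z)[:,:2].astype(np.float32);r=cv2.minAreaRect(w*1000)
            print(n,col,cv2.contourArea(b),np.round(b[:,0].mean(0)),np.round(r[0]),np.round(r[1]),round(r[2]))
C=[vision.calibration(n) for n in("scene","side")]
for nm,a,b in [("black",(370,276),(287,284)),("white",(277,187),(380,211)),("yellow",(436,240),(345,329)),("fork",(320,238),(333,246)),("purpA",(274,262),(290,222)),("purpB",(356,377),(182,283))]:
    print(nm,np.round(tri(C[0],a,C[1],b),3))
E
```

```text
scene orange 2673.0 [268. 133.] [ 502. -314.] [200. 116.] 3
scene blue 8262.0 [466. 345.] [527. 291.] [115. 199.] 80
scene red 343.5 [173. 209.] [ 765. -204.] [100.  21.] 80
scene red 252.5 [385. 209.] [452.   7.] [87. 30.] 3
scene yellow 269.0 [434. 249.] [443. 125.] [55. 56.] 35
scene purple 1356.5 [354. 387.] [706. 255.] [62. 58.] 62
scene purple 433.5 [275. 272.] [691.  23.] [61. 56.] 60
side orange 6575.5 [576.  24.] [  829. -1460.] [484. 650.] 20
side orange 3314.0 [467. 200.] [ 507. -312.] [203. 118.] 3
side blue 9194.0 [229. 375.] [533. 292.] [117. 202.] 80
side red 719.0 [390. 296.] [451.   9.] [94. 35.] 2
side red 382.0 [339. 166.] [ 768. -194.] [113.  35.] 80
side green 562.5 [438. 259.] [ 441. -123.] [40. 87.] 76
side yellow 831.0 [344. 337.] [449. 126.] [57. 56.] 46
side purple 609.0 [183. 290.] [707. 258.] [58. 65.] 63
side purple 428.0 [290. 230.] [691.  25.] [57. 65.] 46
black [0.581 0.127 0.029]
white [ 0.592 -0.129  0.031]
yellow [0.447 0.128 0.034]
fork [0.593 0.006 0.02 ]
purpA [0.69  0.022 0.032]
purpB [0.705 0.256 0.03 ]
```

Request:
jog_arm:
  targets:
    - {"spin": -0.1125}
    - {"spin": -0.1125}
    - {"dx": -0.035,"dy": -0.033,"dz": -0.003}
    - {"dx": -0.035,"dy": -0.033,"dz": -0.003}
    - {"dx": -0.035,"dy": -0.033,"dz": -0.003}
    - {"dx": -0.035,"dy": -0.033,"dz": -0.003}
    - {"dx": -0.035,"dy": -0.033,"dz": -0.003}
    - {"dx": -0.035,"dy": -0.033,"dz": -0.003}
    - {"dx": -0.035,"dy": -0.033,"dz": -0.003}
    - {"dx": -0.035,"dy": -0.033,"dz": -0.003}
    - {"dx": -0.035,"dy": -0.033,"dz": -0.003}
    - {"dx": -0.035,"dy": -0.033,"dz": -0.003}
    - {"dx": -0.035,"dy": -0.033,"dz": -0.003}
    - {"dx": -0.035,"dy": -0.033,"dz": -0.003}
    - {"dx": -0.035,"dy": -0.033,"dz": -0.003}
  fingers: -1
  squeeze: 15

```text
$.targets[0]: bad value
```

```bash
python3 - <<'E'
from h import *
import pickle
print({k:np.round(v,4).tolist() for k,v in bot.sense().items() if k in("time_s","qpos","tool_pos","ee_rot")})
im,c=grab("wrist","w1")
pickle.dump((im,c),open("w1.pkl","wb"))
E
```

```text
{'time_s': 0.15, 'qpos': [1.2634, 0.1243, 1.6514, -0.0, 1.3675, -0.0826], 'tool_pos': [0.1449, 0.6334, 0.4038], 'ee_rot': [-3.14, -0.0001, 2.9167]}
```

View pics/w1.png

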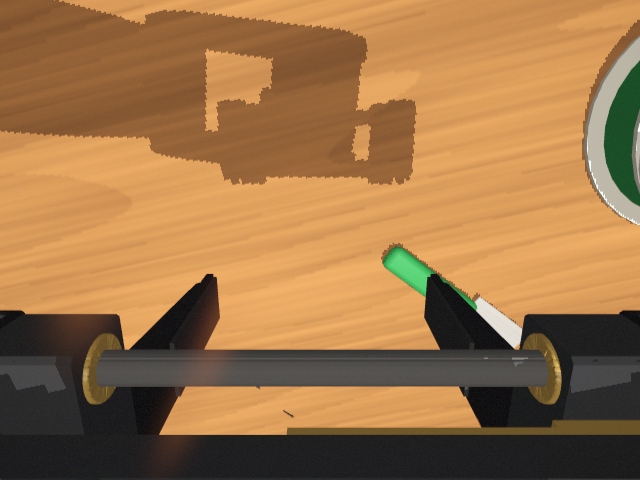

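The move was refused, so this picture only repeats the first wrist view. It seems a row needs all four keys, so I'll retry with them.

Request:
jog_arm:
  targets:
    - {"dx": 0,"dy": 0,"dz": 0,"spin": -0.1125}
    - {"dx": 0,"dy": 0,"dz": 0,"spin": -0.1125}
    - {"dx": -0.035,"dy": -0.033,"dz": -0.003,"spin": 0}
    - {"dx": -0.035,"dy": -0.033,"dz": -0.003,"spin": 0}
    - {"dx": -0.035,"dy": -0.033,"dz": -0.003,"spin": 0}
    - {"dx": -0.035,"dy": -0.033,"dz": -0.003,"spin": 0}
    - {"dx": -0.035,"dy": -0.033,"dz": -0.003,"spin": 0}
    - {"dx": -0.035,"dy": -0.033,"dz": -0.003,"spin": 0}
    - {"dx": -0.035,"dy": -0.033,"dz": -0.003,"spin": 0}
    - {"dx": -0.035,"dy": -0.033,"dz": -0.003,"spin": 0}
    - {"dx": -0.035,"dy": -0.033,"dz": -0.003,"spin": 0}
    - {"dx": -0.035,"dy": -0.033,"dz": -0.003,"spin": 0}
    - {"dx": -0.035,"dy": -0.033,"dz": -0.003,"spin": 0}
    - {"dx": -0.035,"dy": -0.033,"dz": -0.003,"spin": 0}
    - {"dx": -0.035,"dy": -0.033,"dz": -0.003,"spin": 0}
  fingers: -1
  squeeze: 15

```text
time_s: 1.7
tool_pos: [0.6011, 0.203, 0.4437]
ee_rot: [3.141, -0.0, 3.142]
contact_force: [0.0, 0.7, 0.9]
width: 0.095
grasp_force: 0.0
```

```bash
python3 - <<'E'
from h import *
import pickle
im,c=grab("wrist","w2")
pickle.dump((im,c),open("w2.pkl","wb"))
E
```

```text
(no output)
```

View pics/w2.png

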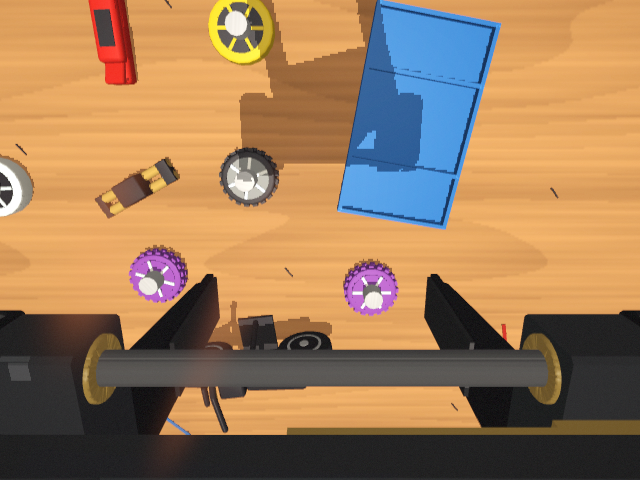

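Wrist view: black hub at about (246,180), fork block at about (132,190) with its axis from (105,206) to (172,167), blue tray corners at (339,210), (446,228), (499,24), (378,0). Next I'll refine these by segmentation and two-view checks.

```bash
cat >> h.py <<'E'
def hub(im,uv,r=14,thr=None):
    """centroid of the round low-saturation hub top near uv"""
    x,y=map(int,uv);h=cv2.cvtColor(im,cv2.COLOR_RGB2HSV)[max(y-r,0):y+r,max(x-r,0):x+r]
    m=((h[...,1]<60)&(h[...,2]>(thr or 150))).astype(np.uint8)*255
    b=blobs(m,15,3)
    if not b: return None
    b=b[0];(cx,cy),rad=cv2.minEnclosingCircle(b);return np.array([cx+max(x-r,0),cy+max(y-r,0)]),rad,cv2.contourArea(b)
E
python3 - <<'E'
from h import *
import pickle
im,c=pickle.load(open("w2.pkl","rb"))
sc,sd=[cv2.imread(f"pics/{n}0.png")[...,::-1].copy() for n in("scene","side")];C=[vision.calibration(n) for n in("scene","side")]
for nm,p in [("black",(246,180)),("yellow",(236,24)),("pA",(148,286)),("pB",(373,300))]:
    q=hub(im,p);print(nm,q,np.round(cast(c,q[0] if q else p,.038),4))
b=blobs(mask(im,"blue"),500,9)[0]
q=cv2.approxPolyDP(cv2.convexHull(b),8,True)[:,0];print(q.tolist());
for z in(0,.012):
  w=cast(c,q,z)[:,:2];print(z,np.round(w,4).tolist(),np.round(w.mean(0),4))
w=cast(c,b[:,0],.012)[:,:2];r=cv2.minAreaRect((w*1000).astype(np.float32));print(r)
# height checks from two views
X=[tri(c,(246,180),C[0],(370,276)),tri(c,(246,180),C[1],(287,284)),tri(c,(132,188),C[0],(320,238)),tri(c,(132,188),C[1],(333,246))]
print(np.round(X,4).tolist()); print(np.round(cast(c,[(132,188),(103,206),(174,167)],.026),4).tolist())
for s,cc,p in((sc,C[0],(446,0)),):
  pass
for i in(0,1): print([np.round(proj(C[i],np.r_[a,.012])).tolist() for a in cast(c,q,.012)[:,:2]])
# fork mask: dark or gold vs wood in ROI
roi=im[140:235,80:200];h=cv2.cvtColor(roi,cv2.COLOR_RGB2HSV)
m=((h[...,2]<140)|((h[...,0]>16)&(h[...,1]>130))).astype(np.uint8)*255
for bb in blobs(m,200,5)[:2]:
  bb=bb+np.array([80,140]);r=cv2.minAreaRect((cast(c,bb[:,0],.014)[:,:2]*1000).astype(np.float32));print("fork",cv2.contourArea(bb),r)
h=cv2.cvtColor(roi,cv2.COLOR_RGB2HSV);cv2.imwrite("pics/f.png",cv2.resize(np.vstack([roi[...,::-1],cv2.cvtColor(m,cv2.COLOR_GRAY2BGR)]),None,fx=3,fy=3))
E
```

```text
black (array([245.5, 179.5]), 19.091981887817383, 564.5) [[0.5809 0.1292 0.038 ]]
yellow (array([236.4629631 ,  22.38888931]), 12.863873481750488, 412.0) [[0.4457 0.1285 0.038 ]]
pA (array([147.5, 285. ]), 17.414173126220703, 302.0) [[0.6899 0.0226 0.038 ]]
pB (array([373.5, 299.5]), 15.116316795349121, 288.0) [[0.706  0.2559 0.038 ]]
[[376, 0], [500, 24], [445, 227], [338, 209]]
0 [[0.4193, 0.2521], [0.4394, 0.3699], [0.6382, 0.3355], [0.6183, 0.2193]] [0.5288 0.2942]
0.012 [[0.4222, 0.2507], [0.4417, 0.3652], [0.6349, 0.3317], [0.6156, 0.2188]] [0.5286 0.2916]
((527.3997802734375, 291.64208984375), (116.43856048583984, 200.85855102539062), 80.22703552246094)
[[0.5826, 0.1281, 0.0319], [0.5835, 0.127, 0.0241], [0.5934, 0.0095, 0.0195], [0.5891, 0.0127, 0.0302]]
[[0.5913, 0.0143, 0.026], [0.6095, -0.0171, 0.026], [0.5706, 0.0579, 0.026]]
[[500.0, 291.0], [551.0, 349.0], [433.0, 401.0], [390.0, 335.0]]
[[298.0, 398.0], [225.0, 444.0], [168.0, 340.0], [233.0, 307.0]]
fork 1951.0 ((593.0725708007812, 12.707279205322266), (25.158489227294922, 91.13175201416016), 28.207061767578125)
```

View pics/f.png

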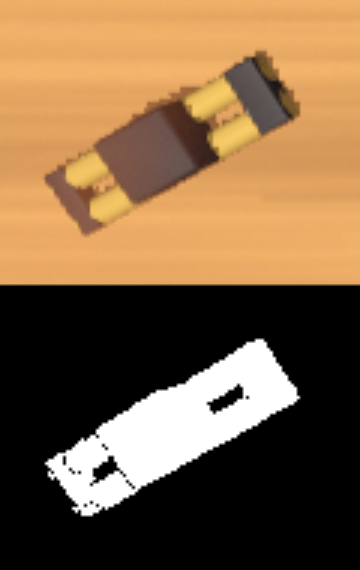

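Crop: fork lies clean, block centre at about (130,190) in the picture, axis 118° from world x. I'll go down over the black wheel.

Request:
jog_arm:
  targets:
    - {"dx": 0.007,"dy": -0.025,"dz": 0.036,"spin": 0}
    - {"dx": 0.007,"dy": -0.025,"dz": 0.036,"spin": 0}
    - {"dx": 0.006,"dy": -0.025,"dz": 0.036,"spin": 0}
    - {"dx": 0,"dy": 0,"dz": 0.036,"spin": 0}
    - {"dx": 0,"dy": 0,"dz": 0,"spin": 0}

```text
time_s: 2.25
tool_pos: [0.5775, 0.1288, 0.2933]
ee_rot: [-3.14, -0.012, 3.14]
contact_force: [-0.8, -0.3, -0.4]
width: 0.0949
grasp_force: 0.0
```

```bash
python3 - <<'E'
from h import *
import pickle
print(np.round(bot.sense()["tool_pos"],4))
im,c=grab("wrist","w3");pickle.dump((im,c),open("w3.pkl","wb"))
p=proj(c,(.581,.128,.038));print(p)
print(hub(im,p,30,170))
E
```

```text
[0.5775 0.1288 0.2933]
[323.11461674 260.90002089]
(array([322.5, 253.5]), 32.03913879394531, 1797.0)
```

View pics/w3.png

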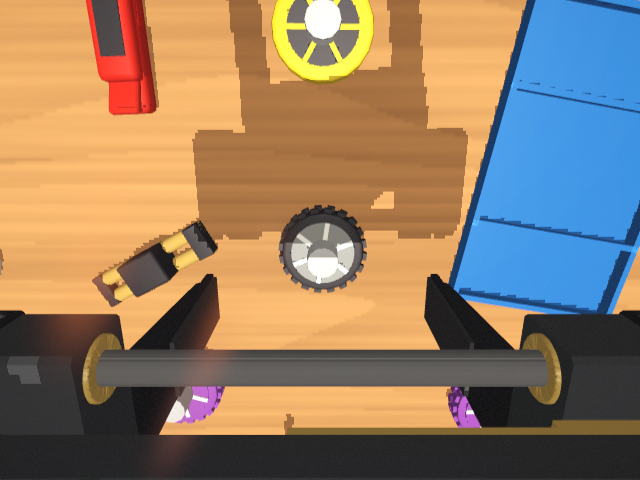

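Hub top is at (323,263), just where it was predicted (323,261), with the wheel between the open fingers.

```bash
python3 - <<'E'
from h import *
import pickle
s=bot.sense();print(np.round(s["tool_pos"],4),np.round(s["ee_rot"],4),np.round(s["qpos"],4),np.round(s["joint_velocities"],3))
a,ca=pickle.load(open("w2.pkl","rb"));b,cb=pickle.load(open("w3.pkl","rb"))
for n,p,q in(("hub",(246,181),(323,263)),("yel",(236,22),(322.5,18.5)),("forkblk",(130,190),(146,271))):print(n,np.round(tri(ca,p,cb,q),4),np.round(cast(cb,q,.038 if n!="forkblk" else .026),4))
roi=b[200:320,80:230];h=cv2.cvtColor(roi,cv2.COLOR_RGB2HSV)
m=((h[...,2]<90)|((h[...,0]>16)&(h[...,1]>130)&(h[...,2]>100))).astype(np.uint8)*255
for bb in blobs(m,800,5)[:2]:
  bb=bb+np.array([80,200]);r=cv2.minAreaRect((cast(cb,bb[:,0],.012)[:,:2]*1000).astype(np.float32));print("fork",cv2.contourArea(bb),r)
E
```

```text
[0.5788 0.1295 0.2969] [-3.1409 -0.0063  3.1413] [ 1.2960e-01  9.2100e-02  1.8730e+00  2.0000e-04  1.1828e+00 -1.4410e+00] [ 0.013 -0.038 -0.084  0.001  0.003 -0.001]
hub [0.5834 0.1284 0.0339] [[0.5824 0.1279 0.038 ]]
yel [0.445  0.1275 0.0344] [[0.4461 0.1275 0.038 ]]
forkblk [0.594  0.0103 0.0217] [[0.5923 0.0125 0.026 ]]
fork 3122.5 ((584.223876953125, 11.063949584960938), (44.325599670410156, 83.58568572998047), 28.249095916748047)
fork 1408.0 ((625.0980224609375, 34.8837776184082), (28.185977935791016, 55.78980255126953), 32.898311614990234)
```

Request:
jog_arm:
  targets:
    - {"dx": -0.0015,"dy": 0,"dz": 0.035,"spin": 0}
    - {"dx": 0,"dy": 0,"dz": 0.034,"spin": 0}
    - {"dx": 0,"dy": 0,"dz": 0.012,"spin": 0}
    - {"dx": 0,"dy": 0,"dz": 0.007,"spin": 0}
    - {"dx": 0,"dy": 0,"dz": 0,"spin": 0}

```text
time_s: 2.8
tool_pos: [0.5821, 0.1301, 0.2129]
ee_rot: [3.141, 0.001, -3.141]
contact_force: [0.5, -0.2, -0.2]
width: 0.0951
grasp_force: 0.0
```

Request:
jog_arm:
  targets:
    - {"dx": 0,"dy": 0,"dz": 0,"spin": 0}
    - {"dx": 0,"dy": 0,"dz": 0,"spin": 0}
    - {"dx": 0,"dy": 0,"dz": 0,"spin": 0}
    - {"dx": 0,"dy": 0,"dz": 0,"spin": 0}
    - {"dx": 0,"dy": 0,"dz": 0,"spin": 0}
    - {"dx": 0,"dy": 0,"dz": 0,"spin": 0}
  fingers: 1
  squeeze: 15

```text
time_s: 3.4
tool_pos: [0.5815, 0.1297, 0.2119]
ee_rot: [-3.142, 0.0, -3.141]
contact_force: [0.0, 1.4, -1.0]
width: 0.0522
grasp_force: 0.0
```

Request:
jog_arm:
  targets:
    - {"dx": 0,"dy": 0,"dz": 0,"spin": 0}
    - {"dx": 0,"dy": 0,"dz": 0,"spin": 0}
    - {"dx": 0,"dy": 0,"dz": 0,"spin": 0}
    - {"dx": 0,"dy": 0,"dz": 0,"spin": 0}
    - {"dx": 0,"dy": 0,"dz": 0,"spin": 0}
    - {"dx": 0,"dy": 0,"dz": 0,"spin": 0}
    - {"dx": 0,"dy": 0,"dz": -0.01,"spin": 0}

```text
time_s: 4.1
tool_pos: [0.5807, 0.1296, 0.2204]
ee_rot: [-3.141, -0.004, -3.141]
contact_force: [-0.0, 0.8, -0.6]
width: 0.0196
grasp_force: 15.0
```

Request:
jog_arm:
  targets:
    - {"dx": 0,"dy": 0,"dz": -0.03,"spin": 0}
    - {"dx": 0,"dy": -0.01,"dz": -0.04,"spin": 0}
    - {"dx": 0,"dy": -0.035,"dz": -0.03,"spin": 0}
    - {"dx": 0,"dy": -0.045,"dz": -0.015,"spin": 0}
    - {"dx": 0,"dy": -0.045,"dz": -0.015,"spin": 0}
    - {"dx": 0,"dy": -0.045,"dz": -0.015,"spin": 0}
    - {"dx": 0,"dy": -0.045,"dz": -0.015,"spin": 0}
    - {"dx": 0,"dy": -0.045,"dz": -0.015,"spin": 0}
    - {"dx": 0,"dy": -0.045,"dz": -0.015,"spin": 0}
    - {"dx": 0,"dy": -0.035,"dz": 0,"spin": 0}
    - {"dx": 0,"dy": -0.025,"dz": 0,"spin": 0}
    - {"dx": 0,"dy": 0,"dz": 0,"spin": 0}

```text
time_s: 5.3
tool_pos: [0.5811, -0.2481, 0.4125]
ee_rot: [-3.14, 0.001, 3.138]
contact_force: [0.2, -0.3, -0.2]
width: 0.0196
grasp_force: 15.0
```

```bash
python3 - <<'E'
from h import *
import pickle
s=bot.sense();print(np.round(s["tool_pos"],4),np.round(s["ee_rot"],4),np.round(s["qpos"],3),s["width"])
im,c=grab("wrist","w4");pickle.dump((im,c),open("w4.pkl","wb"))
E
```

```text
[ 0.5811 -0.2481  0.4125] [-3.1405e+00  6.0000e-04  3.1380e+00] [-4.880e-01  8.000e-02  1.685e+00 -1.000e-03  1.376e+00 -2.055e+00] 0.019596879907009156
```

View pics/w4.png

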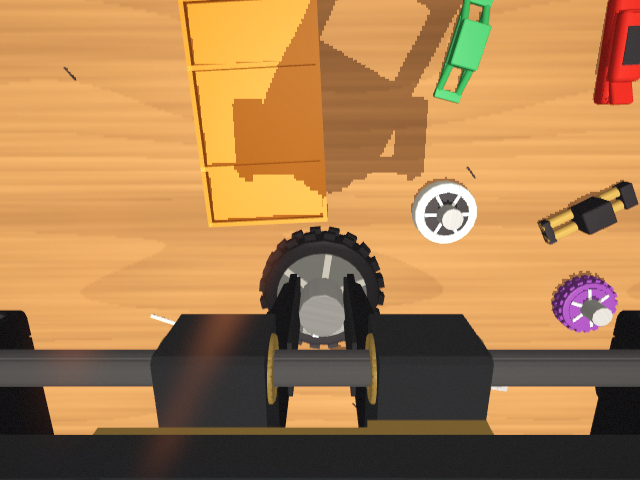

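Wheel held level, hub at (323,312). Orange tray corners at (210,226) and (327,219), dividers at (193,67)-(316,64) and (205,167)-(322,160); white hub at (453,220), stand block at (467,45), fork block at (598,214).

```bash
python3 - <<'E'
from h import *
import pickle
im,c=pickle.load(open("w4.pkl","rb"));C=[vision.calibration(n) for n in("scene","side")]
for z in(.012,): print("tray",np.round(cast(c,[(210,226),(327,219),(181,3),(193,67),(316,64),(205,167),(322,160)],z)[:,:2],4).tolist())
S=[cv2.imread(f"pics/{n}0.png")[...,::-1].copy() for n in("scene","side")]
H=[]
for i in(0,1):
    b=[b for b in blobs(mask(S[i],"orange"),1500) if cv2.contourArea(b)<5000][0]
    q=cv2.approxPolyDP(cv2.convexHull(b),5,True)[:,0];print(q.tolist(),np.round(cast(C[i],q,.012)[:,:2],4).tolist())
print("side proj of wrist corners",[np.round(proj(C[k],X),1).tolist() for k in(0,1) for X in cast(c,[(210,226),(327,219)],.012)])
# stand, fork
b=blobs(mask(im,"green"),300,5)[0];r=cv2.minAreaRect((cast(c,b[:,0],.018)[:,:2]*1000).astype(np.float32));print("stand",r)
roi=im[170:250,530:640];h=cv2.cvtColor(roi,cv2.COLOR_RGB2HSV)
m=((h[...,2]<110)|((h[...,0]>16)&(h[...,1]>130)&(h[...,2]>100))).astype(np.uint8)*255
for b in blobs(m,300,5)[:1]: 
  b=b+np.array([530,170]);print("fork",cv2.boundingRect(b),cv2.minAreaRect((cast(c,b[:,0],.012)[:,:2]*1000).astype(np.float32)))
print("forkblk",cast(c,(598,214),.026),"white",cast(c,(453,220),.038), "standblk",cast(c,(468,44),.026))
a,ca=pickle.load(open("w3.pkl","rb"))
print("fork tri w3-w4",tri(ca,(146,271),c,(598,214)),"white tri scene,side",tri(C[0],(277,187),c,(453,220)),tri(C[1],(380,211),c,(453,220)))
E
```

```text
tray [[0.6053, -0.3585], [0.5985, -0.2447], [0.4119, -0.3671], [0.4616, -0.3617], [0.4595, -0.2545], [0.5483, -0.3585], [0.5421, -0.2495]]
[[322, 128], [244, 164], [216, 137], [294, 107]] [[0.4044, -0.2597], [0.5987, -0.2441], [0.6033, -0.3533], [0.4104, -0.3588]]
[[412, 190], [442, 168], [522, 208], [494, 235]] [[0.6001, -0.2456], [0.6016, -0.3575], [0.4066, -0.3649], [0.4043, -0.2522]]
side proj of wrist corners [[213.9, 136.1], [243.9, 163.8], [440.9, 167.1], [412.3, 190.5]]
stand ((449.7496337890625, -128.05441284179688), (29.33698272705078, 82.67704010009766), 75.58296203613281)
fork (538, 181, 102, 63) ((595.9813842773438, 8.124446868896484), (36.26995086669922, 92.51667022705078), 28.159414291381836)
forkblk [[0.59071935 0.00641722 0.026     ]] white [[ 0.59302968 -0.13150453  0.038     ]] standblk [[ 0.44601827 -0.12863898  0.026     ]]
fork tri w3-w4 [0.59305431 0.01020032 0.02107859] white tri scene,side [ 0.59349681 -0.1293911   0.03297401] [ 0.5940027  -0.12888466  0.02840069]
```

Request:
jog_arm:
  targets:
    - {"dx": 0.026,"dy": -0.0193,"dz": 0.03,"spin": 0}
    - {"dx": 0.026,"dy": -0.0193,"dz": 0.03,"spin": 0}
    - {"dx": 0.026,"dy": -0.0193,"dz": 0.03,"spin": 0}
    - {"dx": 0,"dy": 0,"dz": 0.04,"spin": 0}
    - {"dx": 0,"dy": 0,"dz": 0.035,"spin": 0}
    - {"dx": 0,"dy": 0,"dz": 0.02,"spin": 0}
    - {"dx": 0,"dy": 0,"dz": 0.004,"spin": 0}
    - {"dx": 0,"dy": 0,"dz": 0,"spin": 0}
    - {"dx": 0,"dy": 0,"dz": 0,"spin": 0}

```text
time_s: 6.25
tool_pos: [0.5045, -0.3031, 0.2247]
ee_rot: [-3.14, 0.002, -3.141]
contact_force: [-0.5, 0.1, 0.2]
width: 0.0196
grasp_force: 15.0
```

Request:
jog_arm:
  targets:
    - {"dx": 0,"dy": -0.002,"dz": 0.005,"spin": 0}
    - {"dx": 0,"dy": 0,"dz": 0.003,"spin": 0}
    - {"dx": 0,"dy": 0,"dz": 0,"spin": 0}
    - {"dx": 0,"dy": 0,"dz": 0,"spin": 0}

```text
time_s: 6.65
tool_pos: [0.5036, -0.3052, 0.2148]
ee_rot: [3.142, 0.0, -3.141]
contact_force: [-0.5, 0.5, -0.3]
width: 0.0197
grasp_force: 15.0
```

Request:
jog_arm:
  targets:
    - {"dx": 0,"dy": 0,"dz": 0,"spin": 0}
    - {"dx": 0,"dy": 0,"dz": 0,"spin": 0}
    - {"dx": 0,"dy": 0,"dz": 0,"spin": 0}
    - {"dx": 0,"dy": 0,"dz": 0,"spin": 0}
    - {"dx": 0,"dy": 0,"dz": -0.02,"spin": 0}
    - {"dx": 0,"dy": 0,"dz": -0.03,"spin": 0}
    - {"dx": 0,"dy": 0,"dz": -0.03,"spin": 0}
    - {"dx": 0,"dy": 0,"dz": -0.03,"spin": 0}
  fingers: -0.2

```text
time_s: 7.45
tool_pos: [0.5035, -0.3051, 0.3258]
ee_rot: [3.141, -0.0, -3.141]
contact_force: [1.0, -0.0, 0.4]
width: 0.0573
grasp_force: 0.0
```

Request:
jog_arm:
  targets:
    - {"dx": -0.0128,"dy": 0.0451,"dz": 0,"spin": 0}
    - {"dx": -0.0128,"dy": 0.0451,"dz": 0,"spin": 0}
    - {"dx": -0.0128,"dy": 0.0451,"dz": 0,"spin": 0}
    - {"dx": -0.0128,"dy": 0.0451,"dz": 0,"spin": 0}
    - {"dx": -0.0128,"dy": 0.0451,"dz": 0,"spin": 0}
    - {"dx": -0.0128,"dy": 0.0451,"dz": 0,"spin": 0}
    - {"dx": -0.0127,"dy": 0.045,"dz": 0,"spin": 0}
    - {"dx": 0,"dy": 0,"dz": 0,"spin": 0.135}
    - {"dx": 0,"dy": 0,"dz": 0,"spin": 0.135}
    - {"dx": 0,"dy": 0,"dz": 0,"spin": 0.135}
    - {"dx": 0,"dy": 0,"dz": 0,"spin": 0.135}
    - {"dx": 0,"dy": 0,"dz": 0,"spin": 0.135}
    - {"dx": 0,"dy": 0,"dz": 0.01,"spin": 0.135}
    - {"dx": 0,"dy": 0,"dz": 0.01,"spin": 0.135}
    - {"dx": 0,"dy": 0,"dz": 0.01,"spin": 0.135}
    - {"dx": 0,"dy": 0,"dz": 0,"spin": 0}
    - {"dx": 0,"dy": 0,"dz": 0,"spin": 0}
  fingers: -0.4

```text
time_s: 9.15
tool_pos: [0.593, 0.0104, 0.2947]
ee_rot: [-3.141, -0.0, 2.065]
contact_force: [-0.6, -0.2, 0.9]
width: 0.0665
grasp_force: 0.0
```

```bash
python3 - <<'E'
from h import *
import pickle
s=bot.sense();print(np.round(s["tool_pos"],4),np.round(s["ee_rot"],4),np.round(s["qpos"],3),s["width"])
im,c=grab("wrist","w5");pickle.dump((im,c),open("w5.pkl","wb"))
p=s["tool_pos"];print(proj(c,(p[0],p[1],.026)),proj(c,(.593,.0105,.026)))
E
```

```text
[0.593  0.0104 0.2947] [-3.1412e+00 -2.0000e-04  2.0646e+00] [-0.073  0.093  1.876 -0.     1.173 -0.567] 0.06648742062203741
[322.31651465 242.29629166] [322.35075723 242.18007514]
```

View pics/w5.png

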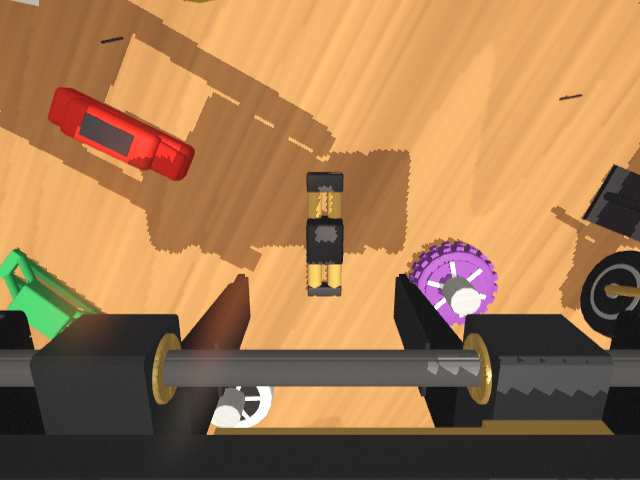

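Fork block at (324,240), 2 px from the prediction and aligned with the fingers. I'll go down and grip.

Request:
jog_arm:
  targets:
    - {"dx": 0.0005,"dy": 0.0005,"dz": 0.036,"spin": 0}
    - {"dx": 0,"dy": 0,"dz": 0.036,"spin": 0}
    - {"dx": 0,"dy": 0,"dz": 0.014,"spin": 0}
    - {"dx": 0,"dy": 0,"dz": 0.0055,"spin": 0}
    - {"dx": 0,"dy": 0,"dz": 0,"spin": 0}
    - {"dx": 0,"dy": 0,"dz": 0,"spin": 0}

```text
time_s: 9.8
tool_pos: [0.5942, 0.011, 0.2052]
ee_rot: [3.139, 0.002, 2.062]
contact_force: [-0.2, -0.2, 1.1]
width: 0.0664
grasp_force: 0.0
```

Request:
jog_arm:
  targets:
    - {"dx": 0,"dy": 0,"dz": 0,"spin": 0}
    - {"dx": 0,"dy": 0,"dz": 0,"spin": 0}
    - {"dx": 0,"dy": 0,"dz": 0,"spin": 0}
    - {"dx": 0,"dy": 0,"dz": 0,"spin": 0}
    - {"dx": 0,"dy": 0,"dz": 0,"spin": 0}
    - {"dx": 0,"dy": 0,"dz": 0,"spin": 0}
    - {"dx": 0,"dy": 0,"dz": 0,"spin": 0}
    - {"dx": 0,"dy": 0,"dz": 0,"spin": 0}
  fingers: 1

```text
time_s: 10.6
tool_pos: [0.5933, 0.0111, 0.2033]
ee_rot: [-3.142, -0.0, 2.062]
contact_force: [-0.5, -1.2, 0.4]
width: 0.0239
grasp_force: 15.0
```

Request:
jog_arm:
  targets:
    - {"dx": 0,"dy": 0,"dz": -0.02,"spin": 0}
    - {"dx": 0,"dy": 0,"dz": -0.04,"spin": 0}
    - {"dx": 0,"dy": 0,"dz": -0.037,"spin": 0}
    - {"dx": 0,"dy": 0,"dz": 0,"spin": 0.1463}
    - {"dx": 0,"dy": 0,"dz": 0,"spin": 0.1463}
    - {"dx": 0,"dy": 0,"dz": 0,"spin": 0.1463}
    - {"dx": -0.0445,"dy": -0.0051,"dz": 0,"spin": 0}
    - {"dx": -0.0445,"dy": -0.0051,"dz": 0,"spin": 0}
    - {"dx": -0.0445,"dy": -0.0051,"dz": 0,"spin": 0}
    - {"dx": -0.0445,"dy": -0.0051,"dz": 0,"spin": 0}
    - {"dx": -0.0445,"dy": -0.0051,"dz": 0,"spin": 0}
    - {"dx": -0.0445,"dy": -0.0051,"dz": 0,"spin": 0}
    - {"dx": -0.0447,"dy": -0.0051,"dz": 0,"spin": 0}
    - {"dx": 0,"dy": 0,"dz": 0.035,"spin": 0}
    - {"dx": 0,"dy": 0,"dz": 0.025,"spin": 0}
    - {"dx": 0,"dy": 0,"dz": 0.005,"spin": 0}
    - {"dx": 0,"dy": 0,"dz": 0,"spin": 0}
    - {"dx": 0,"dy": 0,"dz": 0,"spin": 0}

```text
time_s: 12.4
tool_pos: [0.5744, -0.302, 0.2367]
ee_rot: [3.14, 0.001, 1.623]
contact_force: [-0.4, 0.2, -0.8]
width: 0.0239
grasp_force: 15.0
```

```bash
python3 - <<'E'
from h import *
import pickle
s=bot.sense();print(np.round(s["tool_pos"],4),np.round(s["ee_rot"],4),np.round(s["qpos"],3),s["width"])
im,c=grab("wrist","w6");pickle.dump((im,c),open("w6.pkl","wb"))
E
```

```text
[ 0.5744 -0.302   0.2367] [3.1399e+00 1.2000e-03 1.6235e+00] [-0.567  0.273  1.777 -0.     1.09  -0.619] 0.023937421310534973
```

View pics/w6.png

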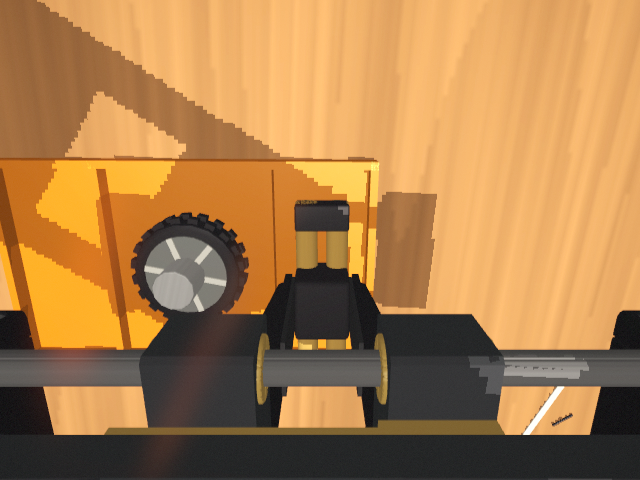

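Wrist view: black wheel seated inside the middle bay. The held fork (u 295-349) hangs between the divider (u≈273) and the end wall (u≈368). Tray corner at (378,160).

```bash
python3 - <<'E'
from h import *
import pickle
im,c=pickle.load(open("w6.pkl","rb"))
g=cv2.cvtColor(im,cv2.COLOR_RGB2HSV)[...,2]
for v in(175,190):print(v,g[v,262:282].tolist(),g[v,358:384].tolist())
for p in[(378,160),(200,158),(272,175),(367,175),(366.5,190),(272,190),(97,175)]:print(p,np.round(cast(c,p,.012)[0,:2],4))
print("fork end at z .030+",np.round(cast(c,[(295,215),(349,215),(322,203)],.04)[:,:2],4).tolist(), "wheel hub",cast(c,(173,290),.041))
E
```

```text
175 [213, 213, 213, 213, 213, 214, 214, 214, 213, 186, 140, 162, 213, 214, 214, 214, 215, 214, 214, 215] [255, 255, 255, 255, 255, 255, 255, 255, 255, 212, 192, 143, 189, 255, 255, 255, 255, 255, 255, 255, 255, 233, 233, 231, 230, 229]
190 [212, 212, 213, 212, 212, 212, 212, 212, 212, 212, 145, 143, 209, 212, 213, 213, 212, 213, 213, 214] [255, 255, 255, 255, 255, 255, 255, 255, 210, 210, 145, 143, 255, 255, 255, 255, 255, 255, 255, 255, 234, 232, 231, 230, 228, 230]
(378, 160) [ 0.6001 -0.2438]
(200, 158) [ 0.5116 -0.2476]
(272, 175) [ 0.5475 -0.2541]
(367, 175) [ 0.5953 -0.2516]
(366.5, 190) [ 0.5957 -0.2592]
(272, 190) [ 0.5477 -0.2618]
(97, 175) [ 0.4597 -0.2588]
fork end at z .030+ [[0.5613, -0.2672], [0.5854, -0.2659], [0.573, -0.2611]] wheel hub [[ 0.50538499 -0.30624505  0.041     ]]
```

Request:
jog_arm:
  targets:
    - {"dx": 0,"dy": 0,"dz": 0.016,"spin": 0}
    - {"dx": 0,"dy": 0,"dz": 0.008,"spin": 0}
    - {"dx": 0,"dy": 0,"dz": 0.004,"spin": 0}
    - {"dx": 0,"dy": 0,"dz": 0,"spin": 0}
    - {"dx": 0,"dy": 0,"dz": 0,"spin": 0}

```text
time_s: 12.95
tool_pos: [0.5738, -0.302, 0.207]
ee_rot: [-3.141, -0.0, 1.623]
contact_force: [-0.8, 0.4, 0.5]
width: 0.0241
grasp_force: 15.0
```

Request:
jog_arm:
  targets:
    - {"dx": 0,"dy": 0,"dz": 0,"spin": 0}
    - {"dx": 0,"dy": 0,"dz": 0,"spin": 0}
    - {"dx": 0,"dy": 0,"dz": 0,"spin": 0}
    - {"dx": 0,"dy": 0,"dz": -0.02,"spin": 0}
    - {"dx": 0,"dy": 0,"dz": -0.035,"spin": 0}
    - {"dx": 0,"dy": 0,"dz": -0.04,"spin": 0}
  fingers: 0.3

```text
time_s: 13.55
tool_pos: [0.5733, -0.3017, 0.3016]
ee_rot: [-3.139, -0.002, 1.623]
contact_force: [0.3, 0.5, -0.3]
width: 0.0332
grasp_force: 0.0
```

```bash
python3 - <<'E'
from h import *
import pickle
im,c=pickle.load(open("w5.pkl","rb"));C=vision.calibration("scene")
b=blobs(mask(im,"red"),1000,7)[0]
for z in(.013,.026):print("seat",z,cv2.contourArea(b),cv2.minAreaRect((cast(c,b[:,0],z)[:,:2]*1000).astype(np.float32)))
# black stripe centre in w5 & w2/scene
print("stripe",cast(c,[(82,120),(130,142),(106,133)],.026).round(4).tolist())
w2,c2=pickle.load(open("w2.pkl","rb"));print(cast(c2,(104,28),.026).round(4), tri(c,(106,133),C,(388,204)).round(4))
b=blobs(mask(im,"green"),500,5)[0]
print("white hub", cast(c,(228,414),.038).round(4))
E
```

```text
seat 0.013 5987.5 ((450.84857177734375, 8.043929100036621), (89.50015258789062, 28.2536563873291), 1.8835790157318115)
seat 0.026 5987.5 ((456.033203125, 11.618734359741211), (85.04663848876953, 26.847755432128906), 1.8835785388946533)
stripe [[0.4324, 0.0097, 0.026], [0.4618, 0.0112, 0.026], [0.4474, 0.0093, 0.026]]
[[0.448  0.0084 0.026 ]] [0.4459 0.0073 0.021 ]
white hub [[ 0.5931 -0.1286  0.038 ]]
```

Request:
jog_arm:
  targets:
    - {"dx": 0.0452,"dy": -0.0151,"dz": 0,"spin": 0}
    - {"dx": 0.0452,"dy": -0.0151,"dz": 0,"spin": 0}
    - {"dx": 0.0452,"dy": -0.0151,"dz": 0,"spin": 0}
    - {"dx": 0.0452,"dy": -0.0151,"dz": 0,"spin": 0}
    - {"dx": 0.0452,"dy": -0.0151,"dz": 0,"spin": 0}
    - {"dx": 0.0452,"dy": -0.0151,"dz": 0,"spin": 0}
    - {"dx": 0.0455,"dy": -0.0153,"dz": 0,"spin": 0}
    - {"dx": 0,"dy": 0,"dz": 0,"spin": -0.142}
    - {"dx": 0,"dy": 0,"dz": 0,"spin": -0.142}
    - {"dx": 0,"dy": 0,"dz": 0,"spin": -0.142}
    - {"dx": 0,"dy": 0,"dz": 0,"spin": -0.142}
    - {"dx": 0,"dy": 0,"dz": 0,"spin": -0.142}
    - {"dx": 0,"dy": 0,"dz": 0,"spin": -0.142}
    - {"dx": 0,"dy": 0,"dz": 0,"spin": -0.142}
    - {"dx": 0,"dy": 0,"dz": 0,"spin": -0.142}
    - {"dx": 0,"dy": 0,"dz": 0,"spin": -0.142}
    - {"dx": 0,"dy": 0,"dz": 0,"spin": -0.142}
    - {"dx": 0,"dy": 0,"dz": 0,"spin": -0.142}
    - {"dx": 0,"dy": 0,"dz": 0,"spin": 0}
    - {"dx": 0,"dy": 0,"dz": 0,"spin": 0}
  fingers: -0.4

```text
time_s: 15.55
tool_pos: [0.4515, 0.0087, 0.3024]
ee_rot: [-3.142, 0.0, -3.101]
contact_force: [-0.4, -0.6, 0.9]
width: 0.0666
grasp_force: 0.0
```

```bash
python3 - <<'E'
from h import *
import pickle
s=bot.sense();print(np.round(s["tool_pos"],4),np.round(s["ee_rot"],4),np.round(s["qpos"],3),s["width"])
im,c=grab("wrist","w7");pickle.dump((im,c),open("w7.pkl","wb"))
b=blobs(mask(im,"red"),1000,7)[0];hu=cv2.convexHull(b)
for z in(.0,.013,.026):print("seat",z,cv2.contourArea(b),cv2.minAreaRect((cast(c,b[:,0],z)[:,:2]*1000).astype(np.float32)))
h=cv2.cvtColor(im,cv2.COLOR_RGB2HSV);x,y,w,hh=cv2.boundingRect(b);print(x,y,w,hh)
g=(h[y:y+hh,x:x+w,1]<110).astype(np.uint8)*255
# stripe = hole inside red
m=mask(im,"red");m=cv2.drawContours(np.zeros_like(m),[hu],-1,255,-1)&~m
for q in blobs(m,150,3)[:2]:print("stripe",cv2.contourArea(q),cast(c,cv2.minAreaRect(q)[0],.026).round(4),cv2.minAreaRect((cast(c,q[:,0],.026)[:,:2]*1000).astype(np.float32)))
E
```

```text
[0.4515 0.0087 0.3024] [-3.1416e+00  4.0000e-04 -3.1013e+00] [-0.1   -0.245  2.179  0.     1.207 -1.711] 0.06660126394278382
seat 0.0 4196.0 ((454.7909240722656, 9.29935359954834), (96.79981994628906, 24.889163970947266), 1.787807583808899)
seat 0.013 4196.0 ((450.93560791015625, 9.04916000366211), (92.33512878417969, 23.741193771362305), 1.7878086566925049)
seat 0.026 4196.0 ((447.0802917480469, 8.798961639404297), (87.87039184570312, 22.59322166442871), 1.787806510925293)
307 167 36 129
stripe 887.5 [[0.4474 0.0084 0.026 ]] ((447.6686706542969, 8.410794258117676), (29.561094284057617, 14.052321434020996), 2.3701679706573486)
```

Request:
jog_arm:
  targets:
    - {"dx": 0.001,"dy": 0,"dz": 0.04,"spin": 0}
    - {"dx": 0,"dy": 0,"dz": 0.038,"spin": 0}
    - {"dx": 0,"dy": 0,"dz": 0.016,"spin": 0}
    - {"dx": 0,"dy": 0,"dz": 0.0055,"spin": 0}
    - {"dx": 0,"dy": 0,"dz": 0,"spin": 0}
    - {"dx": 0,"dy": 0,"dz": 0,"spin": 0}

```text
time_s: 16.2
tool_pos: [0.4513, 0.0086, 0.204]
ee_rot: [-3.141, 0.002, -3.099]
contact_force: [-0.4, -0.0, 0.1]
width: 0.0666
grasp_force: 0.0
```

Request:
jog_arm:
  targets:
    - {"dx": 0,"dy": 0,"dz": 0,"spin": 0}
    - {"dx": 0,"dy": 0,"dz": 0,"spin": 0}
    - {"dx": 0,"dy": 0,"dz": 0,"spin": 0}
    - {"dx": 0,"dy": 0,"dz": 0,"spin": 0}
    - {"dx": 0,"dy": 0,"dz": 0,"spin": 0}
    - {"dx": 0,"dy": 0,"dz": 0,"spin": 0}
    - {"dx": 0,"dy": 0,"dz": 0,"spin": 0}
    - {"dx": 0,"dy": 0,"dz": 0,"spin": 0}
  fingers: 1

```text
time_s: 17.0
tool_pos: [0.4506, 0.0087, 0.2027]
ee_rot: [3.141, -0.0, -3.098]
contact_force: [0.6, -0.6, 0.6]
width: 0.0237
grasp_force: 15.0
```

Request:
jog_arm:
  targets:
    - {"dx": 0,"dy": 0,"dz": -0.02,"spin": 0}
    - {"dx": 0,"dy": 0,"dz": -0.04,"spin": 0}
    - {"dx": 0,"dy": 0,"dz": -0.04,"spin": 0}
    - {"dx": 0,"dy": 0,"dz": 0,"spin": 0.142}
    - {"dx": 0,"dy": 0,"dz": 0,"spin": 0.142}
    - {"dx": 0,"dy": 0,"dz": 0,"spin": 0.142}
    - {"dx": 0,"dy": 0,"dz": 0,"spin": 0.142}
    - {"dx": 0,"dy": 0,"dz": 0,"spin": 0.142}
    - {"dx": 0,"dy": 0,"dz": 0,"spin": 0.142}
    - {"dx": 0,"dy": 0,"dz": 0,"spin": 0.142}
    - {"dx": 0,"dy": 0,"dz": 0,"spin": 0.142}
    - {"dx": 0,"dy": 0,"dz": 0,"spin": 0.142}
    - {"dx": 0,"dy": 0,"dz": 0,"spin": 0.142}
    - {"dx": 0,"dy": 0,"dz": 0,"spin": 0.142}

```text
time_s: 18.4
tool_pos: [0.4504, 0.0087, 0.3024]
ee_rot: [-3.141, 0.0, 1.617]
contact_force: [-0.1, -0.3, -1.0]
width: 0.024
grasp_force: 15.0
```

Request:
jog_arm:
  targets:
    - {"dx": -0.0454,"dy": -0.005,"dz": 0,"spin": 0}
    - {"dx": -0.0454,"dy": -0.005,"dz": 0,"spin": 0}
    - {"dx": -0.0454,"dy": -0.005,"dz": 0,"spin": 0}
    - {"dx": -0.0454,"dy": -0.005,"dz": 0,"spin": 0}
    - {"dx": -0.0454,"dy": -0.005,"dz": 0,"spin": 0}
    - {"dx": -0.0454,"dy": -0.005,"dz": 0,"spin": 0}
    - {"dx": -0.0455,"dy": -0.005,"dz": 0,"spin": 0}
    - {"dx": 0,"dy": 0,"dz": 0.035,"spin": 0}
    - {"dx": 0,"dy": 0,"dz": 0.028,"spin": 0}
    - {"dx": 0,"dy": 0,"dz": 0.005,"spin": 0}
    - {"dx": 0,"dy": 0,"dz": 0,"spin": 0}
    - {"dx": 0,"dy": 0,"dz": 0,"spin": 0}

```text
time_s: 19.6
tool_pos: [0.4327, -0.3107, 0.2361]
ee_rot: [3.14, 0.001, 1.623]
contact_force: [0.4, -0.1, 1.0]
width: 0.0238
grasp_force: 15.0
```

```bash
python3 - <<'E'
from h import *
import pickle
s=bot.sense();print(np.round(s["tool_pos"],4),np.round(s["ee_rot"],4),np.round(s["qpos"],3),s["width"])
im,c=grab("wrist","w8");pickle.dump((im,c),open("w8.pkl","wb"))
E
```

```text
[ 0.4327 -0.3107  0.2361] [3.1402e+00 1.4000e-03 1.6234e+00] [-0.724  0.035  2.047 -0.     1.057 -0.776] 0.02379150033687969
```

View pics/w8.png

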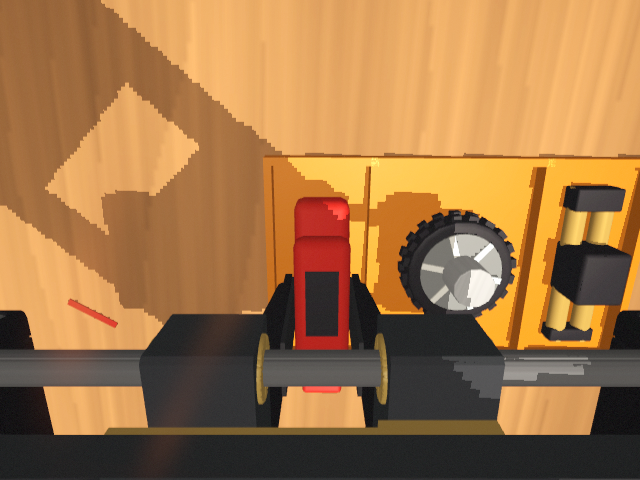

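Seat (u 295-350) is centred between the walls (u≈273 and 367); wheel and fork sit in their bays. Lowering.

Request:
jog_arm:
  targets:
    - {"dx": 0,"dy": 0,"dz": 0.016,"spin": 0}
    - {"dx": 0,"dy": 0,"dz": 0.008,"spin": 0}
    - {"dx": 0,"dy": 0,"dz": 0.0045,"spin": 0}
    - {"dx": 0,"dy": 0,"dz": 0,"spin": 0}
    - {"dx": 0,"dy": 0,"dz": 0,"spin": 0}

```text
time_s: 20.15
tool_pos: [0.4324, -0.3107, 0.2068]
ee_rot: [3.141, 0.001, 1.623]
contact_force: [-0.4, -1.0, -0.2]
width: 0.0237
grasp_force: 15.0
```

Request:
jog_arm:
  targets:
    - {"dx": 0,"dy": 0,"dz": 0,"spin": 0}
    - {"dx": 0,"dy": 0,"dz": 0,"spin": 0}
    - {"dx": 0,"dy": 0,"dz": 0,"spin": 0}
    - {"dx": 0,"dy": 0,"dz": -0.02,"spin": 0}
    - {"dx": 0,"dy": 0,"dz": -0.035,"spin": 0}
    - {"dx": 0,"dy": 0,"dz": -0.04,"spin": 0}
    - {"dx": 0,"dy": 0,"dz": 0,"spin": 0}
  fingers: 0.3

```text
time_s: 20.85
tool_pos: [0.4338, -0.312, 0.3082]
ee_rot: [3.133, 0.008, 1.623]
contact_force: [-0.4, 0.4, 0.7]
width: 0.0333
grasp_force: 0.0
```

```bash
python3 - <<'E'
from h import *
a,_=grab("scene");b,_=grab("side")
A=cv2.resize(a[80:200,190:350],None,fx=2.5,fy=2.5);B=cv2.resize(b[140:260,390:550],None,fx=2.5,fy=2.5)
cv2.imwrite("pics/chk1.png",np.hstack([A,B])[...,::-1])
E
```

```text
(no output)
```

View pics/chk1.png

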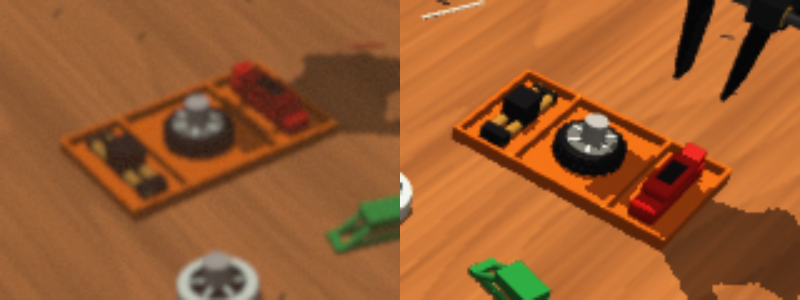

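Orange kit is right: fork, hub-up wheel and red seat each flat in its bay. On to the white wheel.

Request:
jog_arm:
  targets:
    - {"dx": 0.0345,"dy": 0.034,"dz": 0,"spin": 0}
    - {"dx": 0.0345,"dy": 0.034,"dz": 0,"spin": 0}
    - {"dx": 0.0345,"dy": 0.034,"dz": 0,"spin": 0}
    - {"dx": 0.0345,"dy": 0.034,"dz": 0,"spin": 0}
    - {"dx": 0.0345,"dy": 0.034,"dz": 0,"spin": 0}
    - {"dx": 0,"dy": 0,"dz": 0,"spin": 0}
    - {"dx": 0,"dy": 0,"dz": 0,"spin": 0}
    - {"dx": 0,"dy": 0,"dz": 0,"spin": 0}
  fingers: -0.8

```text
time_s: 21.75
tool_pos: [0.5921, -0.1299, 0.2996]
ee_rot: [-3.139, -0.001, 1.622]
contact_force: [-0.7, -0.7, 0.2]
width: 0.0847
grasp_force: 0.0
```

```bash
python3 - <<'E'
from h import *
import pickle
s=bot.sense();print(np.round(s["tool_pos"],4),np.round(s["ee_rot"],4),s["width"])
im,c=grab("wrist","w9");pickle.dump((im,c),open("w9.pkl","wb"))
p=proj(c,(.593,-.1295,.038));print(p)
h=cv2.cvtColor(im,cv2.COLOR_RGB2HSV);m=((h[...,1]<45)&(h[...,2]>120)).astype(np.uint8)*255;m[300:]=0;m[:,:200]=0;m[:,450:]=0
b=np.vstack([q for q in blobs(m,60,3)]);print(cv2.boundingRect(b));(q,r)=cv2.minEnclosingCircle(b);print(q,r,cast(c,q,.018))
g=cv2.cvtColor(im,cv2.COLOR_RGB2GRAY);x,y=map(int,p);cv2.imwrite("pics/w9c.png",cv2.resize(im[y-70:y+70,x-80:x+80,::-1],None,fx=3,fy=3))
E
```

```text
[ 0.5921 -0.1299  0.2996] [-3.1387e+00 -7.0000e-04  1.6224e+00] 0.08473139784219443
[323.70418378 245.41782828]
(280, 193, 87, 86)
(323.14892578125, 235.85105895996094) 43.6191291809082 [[ 0.59265768 -0.12928784  0.018     ]]
```

View pics/w9c.png

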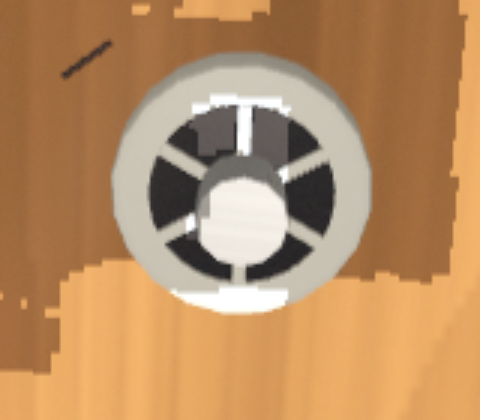

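White wheel hub top at about (324,249), 3 px from the prediction, so I'll descend.

Request:
jog_arm:
  targets:
    - {"dx": -0.001,"dy": 0.0005,"dz": 0.036,"spin": 0}
    - {"dx": 0,"dy": 0,"dz": 0.034,"spin": 0}
    - {"dx": 0,"dy": 0,"dz": 0.013,"spin": 0}
    - {"dx": 0,"dy": 0,"dz": 0.0055,"spin": 0}
    - {"dx": 0,"dy": 0,"dz": 0,"spin": 0}
    - {"dx": 0,"dy": 0,"dz": 0,"spin": 0}

```text
time_s: 22.4
tool_pos: [0.5942, -0.131, 0.2145]
ee_rot: [3.139, 0.001, 1.622]
contact_force: [1.0, 0.1, -0.1]
width: 0.0856
grasp_force: 0.0
```

Request:
jog_arm:
  targets:
    - {"dx": 0,"dy": 0,"dz": 0,"spin": 0}
    - {"dx": 0,"dy": 0,"dz": 0,"spin": 0}
    - {"dx": 0,"dy": 0,"dz": 0,"spin": 0}
    - {"dx": 0,"dy": 0,"dz": 0,"spin": 0}
    - {"dx": 0,"dy": 0,"dz": 0,"spin": 0}
    - {"dx": 0,"dy": 0,"dz": 0,"spin": 0}
    - {"dx": 0,"dy": 0,"dz": 0,"spin": 0}
    - {"dx": 0,"dy": 0,"dz": 0,"spin": 0}
    - {"dx": 0,"dy": 0,"dz": 0,"spin": 0}
    - {"dx": 0,"dy": 0,"dz": 0,"spin": 0}
    - {"dx": 0,"dy": 0,"dz": 0,"spin": 0}
  fingers: 1

```text
time_s: 23.5
tool_pos: [0.5935, -0.1305, 0.2127]
ee_rot: [-3.141, -0.0, 1.623]
contact_force: [0.2, 0.5, -0.2]
width: 0.0195
grasp_force: 15.0
```

Request:
jog_arm:
  targets:
    - {"dx": 0,"dy": 0,"dz": -0.02,"spin": 0}
    - {"dx": 0,"dy": 0,"dz": -0.04,"spin": 0}
    - {"dx": 0,"dy": 0,"dz": -0.04,"spin": 0}
    - {"dx": 0.0472,"dy": -0.0047,"dz": 0,"spin": 0}
    - {"dx": 0.0472,"dy": -0.0047,"dz": 0,"spin": 0}
    - {"dx": 0.0472,"dy": -0.0047,"dz": 0,"spin": 0}
    - {"dx": 0.0472,"dy": -0.0047,"dz": 0,"spin": 0}
    - {"dx": 0.0472,"dy": -0.0047,"dz": 0,"spin": 0}
    - {"dx": 0.0472,"dy": -0.0047,"dz": 0,"spin": 0}
    - {"dx": 0.0472,"dy": -0.0047,"dz": 0,"spin": 0}
    - {"dx": 0.0472,"dy": -0.0047,"dz": 0,"spin": 0}
    - {"dx": 0.0472,"dy": -0.0047,"dz": 0,"spin": 0}
    - {"dx": 0,"dy": 0,"dz": 0,"spin": 0}
    - {"dx": 0,"dy": 0,"dz": 0,"spin": 0}

```text
time_s: 24.9
tool_pos: [0.5287, 0.2925, 0.3125]
ee_rot: [-3.141, 0.001, 1.625]
contact_force: [-0.1, -0.1, -0.6]
width: 0.0195
grasp_force: 15.0
```

```bash
python3 - <<'E'
from h import *
import pickle
s=bot.sense();print(np.round(s["tool_pos"],4),np.round(s["ee_rot"],4),s["width"])
im,c=grab("wrist","w10");pickle.dump((im,c),open("w10.pkl","wb"))
m=mask(im,"blue");b=np.vstack(blobs(m,100,7));h=cv2.convexHull(b);q=cv2.approxPolyDP(h,5,True)[:,0]
print(q.tolist(),np.round(cast(c,q,.012)[:,:2],4).tolist())
u=np.array([np.cos(-.169),np.sin(-.169)]);v=np.array([-u[1],u[0]])
for lx,ly in[(-.1,.058),(.1,.058),(-.1,-.058),(.1,-.058)]:
  X=np.r_[np.array([.5286,.2916])+lx*u+ly*v,.012];print(lx,ly,X.round(4),proj(c,X).round(1))
E
```

```text
[0.5287 0.2925 0.3125] [-3.1412e+00  6.0000e-04  1.6254e+00] 0.019482839682677874
[[479, 182], [435, 313], [379, 313], [175, 269], [196, 115]] [[0.6361, 0.332], [0.6192, 0.2302], [0.5765, 0.2278], [0.4224, 0.2553], [0.4415, 0.3658]]
-0.1 0.058 [0.4398 0.3656 0.012 ] [193.4 115.2]
0.1 0.058 [0.6369 0.332  0.012 ] [480.2 182.1]
-0.1 -0.058 [0.4203 0.2512 0.012 ] [172.4 274. ]
0.1 -0.058 [0.6174 0.2176 0.012 ] [430.5 327.6]
```

Request:
jog_arm:
  targets:
    - {"dx": -0.001,"dy": 0,"dz": 0.04,"spin": 0}
    - {"dx": 0,"dy": 0,"dz": 0.034,"spin": 0}
    - {"dx": 0,"dy": 0,"dz": 0.014,"spin": 0}
    - {"dx": 0,"dy": 0,"dz": 0.005,"spin": 0}
    - {"dx": 0,"dy": 0,"dz": 0,"spin": 0}
    - {"dx": 0,"dy": 0,"dz": 0,"spin": 0}
    - {"dx": 0,"dy": 0,"dz": 0.0025,"spin": 0}
    - {"dx": 0,"dy": 0,"dz": 0,"spin": 0}
    - {"dx": 0,"dy": 0,"dz": 0,"spin": 0}

```text
time_s: 25.85
tool_pos: [0.5294, 0.2907, 0.2179]
ee_rot: [3.141, -0.0, 1.623]
contact_force: [0.5, 0.3, -0.7]
width: 0.0197
grasp_force: 15.0
```

Request:
jog_arm:
  targets:
    - {"dx": 0,"dy": 0,"dz": 0.0015,"spin": 0}
    - {"dx": 0,"dy": 0,"dz": 0,"spin": 0}

```text
time_s: 26.05
tool_pos: [0.5291, 0.2906, 0.2157]
ee_rot: [-3.142, 0.0, 1.623]
contact_force: [-0.2, -0.0, -0.6]
width: 0.0193
grasp_force: 15.0
```

Request:
jog_arm:
  targets:
    - {"dx": 0,"dy": 0,"dz": 0,"spin": 0}
    - {"dx": 0,"dy": 0,"dz": 0,"spin": 0}
    - {"dx": 0,"dy": 0,"dz": 0,"spin": 0}
    - {"dx": 0,"dy": 0,"dz": 0,"spin": 0}
    - {"dx": 0,"dy": 0,"dz": -0.02,"spin": 0}
    - {"dx": 0,"dy": 0,"dz": -0.035,"spin": 0}
    - {"dx": 0,"dy": 0,"dz": -0.04,"spin": 0}
    - {"dx": 0,"dy": 0,"dz": 0,"spin": 0}
  fingers: 0.1

```text
time_s: 26.85
tool_pos: [0.5311, 0.2914, 0.3181]
ee_rot: [3.13, -0.004, 1.623]
contact_force: [1.3, -0.2, 0.3]
width: 0.0426
grasp_force: 0.0
```

```bash
python3 - <<'E'
from h import *
import pickle
s=bot.sense();print(np.round(s["tool_pos"],4),np.round(s["ee_rot"],4),np.round(s["qpos"],3))
im,c=pickle.load(open("w4.pkl","rb"));C=vision.calibration("side")
w5,c5=pickle.load(open("w5.pkl","rb"))
b=blobs(mask(im,"green"),300,5)[0]
for z in(.0,.012,.026):print("stand",z,cv2.minAreaRect((cast(c,b[:,0],z)[:,:2]*1000).astype(np.float32)))
sd,cs=grab("side");b=blobs(mask(sd,"green"),200,5)[0];print(cv2.minAreaRect((cast(cs,b[:,0],.013)[:,:2]*1000).astype(np.float32)))
print(tri(c,(468,44),cs,proj(cs,cast(c,(468,44),.026)[0])), proj(cs,cast(c,(468,44),.026)[0]), cv2.minAreaRect(b))
E
```

```text
[0.5311 0.2914 0.3181] [ 3.1301 -0.0045  1.6229] [0.413 0.094 1.833 0.    1.202 0.361]
stand 0.0 ((447.29779052734375, -122.21112060546875), (30.749094009399414, 86.6566390991211), 75.58296966552734)
stand 0.012 ((448.9323425292969, -126.10662841796875), (29.807693481445312, 84.00359344482422), 75.58296203613281)
stand 0.026 ((450.83929443359375, -130.6514129638672), (28.709375381469727, 80.9083251953125), 75.58296203613281)
((441.4183349609375, -123.35516357421875), (39.83395004272461, 87.29340362548828), 75.95991516113281)
[ 0.44601827 -0.12863898  0.026     ] [440.53824271 250.63476315] ((439.00006103515625, 258.0000305175781), (45.25482940673828, 16.970561981201172), 45.0)
```

Request:
jog_arm:
  targets:
    - {"dx": -0.0457,"dy": -0.0117,"dz": 0,"spin": 0}
    - {"dx": -0.0457,"dy": -0.0117,"dz": 0,"spin": 0}
    - {"dx": -0.0457,"dy": -0.0117,"dz": 0,"spin": 0}
    - {"dx": -0.0457,"dy": -0.0117,"dz": 0,"spin": 0}
    - {"dx": -0.0457,"dy": -0.0117,"dz": 0,"spin": 0}
    - {"dx": -0.0457,"dy": -0.0117,"dz": 0,"spin": 0}
    - {"dx": -0.0457,"dy": -0.0117,"dz": 0,"spin": 0}
    - {"dx": -0.0457,"dy": -0.0117,"dz": 0,"spin": 0}
    - {"dx": -0.046,"dy": -0.0122,"dz": 0,"spin": 0}
    - {"dx": 0,"dy": 0,"dz": 0,"spin": -0.1408}
    - {"dx": 0,"dy": 0,"dz": 0,"spin": -0.1408}
    - {"dx": 0,"dy": 0,"dz": 0,"spin": -0.1408}
    - {"dx": 0,"dy": 0,"dz": 0,"spin": -0.1408}
    - {"dx": 0,"dy": 0,"dz": 0,"spin": -0.1408}
    - {"dx": 0,"dy": 0,"dz": 0,"spin": -0.1408}
    - {"dx": 0,"dy": 0,"dz": 0,"spin": -0.1408}
    - {"dx": 0,"dy": 0,"dz": 0,"spin": -0.1408}
    - {"dx": 0,"dy": 0,"dz": 0,"spin": -0.1408}
    - {"dx": 0,"dy": 0,"dz": 0,"spin": 0}
    - {"dx": 0,"dy": 0,"dz": 0,"spin": 0}
  fingers: -0.4

```text
time_s: 28.9
tool_pos: [0.4447, -0.1259, 0.3098]
ee_rot: [3.141, -0.002, 2.887]
contact_force: [0.8, 0.3, 0.2]
width: 0.0666
grasp_force: 0.0
```

```bash
python3 - <<'E'
from h import *
import pickle
s=bot.sense();print(np.round(s["tool_pos"],4),np.round(s["ee_rot"],4),np.round(s["qpos"],3),s["width"])
im,c=grab("wrist","w11");pickle.dump((im,c),open("w11.pkl","wb"))
m=mask(im,"green");m[300:,:230]=0;m[300:,410:]=0
bs=blobs(m,100,3);print([(cv2.contourArea(x),cv2.boundingRect(x)) for x in bs]);b=np.vstack(bs)
for z in(0,.013,.026):print("stand",z,cv2.minAreaRect((cast(c,b[:,0],z)[:,:2]*1000).astype(np.float32)))
# row widths and mean values of the green mask (top block = wide filled rows)
x,y,w,h=cv2.boundingRect(b);print([(v,int((m[v]>0).sum()),np.flatnonzero(m[v])[[0,-1]].tolist()) for v in range(y+1,y+h-1,5)])
hv=cv2.cvtColor(im,cv2.COLOR_RGB2HSV)[...,2];print([int(hv[v,x+w//2]) for v in range(y,y+h,5)])
E
```

```text
[ 0.4447 -0.1259  0.3098] [ 3.1413e+00 -1.7000e-03  2.8871e+00] [-0.392 -0.226  2.15   0.     1.219 -1.708] 0.0666382312366262
[(3695.0, (307, 171, 35, 115))]
stand 0 ((447.25335693359375, -125.8096923828125), (25.507699966430664, 88.06243133544922), 74.90310668945312)
stand 0.013 ((443.64117431640625, -124.97135925292969), (24.36193084716797, 84.10669708251953), 74.90324401855469)
stand 0.026 ((440.0290222167969, -124.13291931152344), (23.21609878540039, 80.151123046875), 74.90283203125)
[(172, 33, [308, 340]), (177, 33, [308, 340]), (182, 16, [308, 340]), (187, 15, [308, 340]), (192, 15, [308, 340]), (197, 15, [308, 340]), (202, 15, [308, 340]), (207, 16, [307, 340]), (212, 34, [307, 340]), (217, 35, [307, 341]), (222, 35, [307, 341]), (227, 35, [307, 341]), (232, 35, [307, 341]), (237, 35, [307, 341]), (242, 35, [307, 341]), (247, 34, [307, 340]), (252, 34, [307, 340]), (257, 33, [308, 340]), (262, 33, [308, 340]), (267, 15, [308, 339]), (272, 14, [309, 339]), (277, 31, [309, 339]), (282, 31, [309, 339])]
[121, 153, 143, 152, 150, 145, 159, 164, 101, 148, 148, 148, 147, 235, 235, 234, 233, 232, 232, 251, 243, 104, 231]
```

Request:
jog_arm:
  targets:
    - {"dx": -0.0022,"dy": 0.0006,"dz": 0.042,"spin": 0.009}
    - {"dx": 0,"dy": 0,"dz": 0.04,"spin": 0}
    - {"dx": 0,"dy": 0,"dz": 0.018,"spin": 0}
    - {"dx": 0,"dy": 0,"dz": 0.006,"spin": 0}
    - {"dx": 0,"dy": 0,"dz": 0,"spin": 0}
    - {"dx": 0,"dy": 0,"dz": 0,"spin": 0}

```text
time_s: 29.55
tool_pos: [0.448, -0.1263, 0.206]
ee_rot: [-3.141, 0.002, 2.881]
contact_force: [0.2, 0.1, 0.5]
width: 0.0665
grasp_force: 0.0
```

Request:
jog_arm:
  targets:
    - {"dx": 0,"dy": 0,"dz": 0,"spin": 0}
    - {"dx": 0,"dy": 0,"dz": 0,"spin": 0}
    - {"dx": 0,"dy": 0,"dz": 0,"spin": 0}
    - {"dx": 0,"dy": 0,"dz": 0,"spin": 0}
    - {"dx": 0,"dy": 0,"dz": 0,"spin": 0}
    - {"dx": 0,"dy": 0,"dz": 0,"spin": 0}
    - {"dx": 0,"dy": 0,"dz": 0,"spin": 0}
    - {"dx": 0,"dy": 0,"dz": 0,"spin": 0}
  fingers: 1

```text
time_s: 30.35
tool_pos: [0.4473, -0.126, 0.2048]
ee_rot: [3.142, -0.0, 2.881]
contact_force: [-0.7, -0.0, 0.8]
width: 0.0236
grasp_force: 15.0
```

Request:
jog_arm:
  targets:
    - {"dx": 0,"dy": 0,"dz": -0.02,"spin": 0}
    - {"dx": 0,"dy": 0,"dz": -0.04,"spin": 0}
    - {"dx": 0,"dy": 0,"dz": -0.04,"spin": 0}
    - {"dx": 0,"dy": 0,"dz": 0,"spin": 0.1478}
    - {"dx": 0,"dy": 0,"dz": 0,"spin": 0.1478}
    - {"dx": 0,"dy": 0,"dz": 0,"spin": 0.1478}
    - {"dx": 0,"dy": 0,"dz": 0,"spin": 0.1478}
    - {"dx": 0,"dy": 0,"dz": 0,"spin": 0.1478}
    - {"dx": 0,"dy": 0,"dz": 0,"spin": 0.1478}
    - {"dx": 0,"dy": 0,"dz": 0,"spin": 0.1478}
    - {"dx": 0,"dy": 0,"dz": 0,"spin": 0.1478}
    - {"dx": 0,"dy": 0,"dz": 0,"spin": 0.1478}
    - {"dx": 0,"dy": 0,"dz": 0,"spin": 0.1478}

```text
time_s: 31.65
tool_pos: [0.4472, -0.1259, 0.3045]
ee_rot: [-3.141, -0.0, 1.397]
contact_force: [0.2, 0.8, 0.6]
width: 0.0241
grasp_force: 15.0
```

Request:
jog_arm:
  targets:
    - {"dx": 0.0473,"dy": -0.0067,"dz": 0,"spin": 0}
    - {"dx": 0.0473,"dy": -0.0067,"dz": 0,"spin": 0}
    - {"dx": 0.0473,"dy": -0.0067,"dz": 0,"spin": 0}
    - {"dx": 0.0473,"dy": -0.0067,"dz": 0,"spin": 0}
    - {"dx": 0.0473,"dy": -0.0067,"dz": 0,"spin": 0}
    - {"dx": 0.0473,"dy": -0.0067,"dz": 0,"spin": 0}
    - {"dx": 0.0473,"dy": -0.0067,"dz": 0,"spin": 0}
    - {"dx": 0.0473,"dy": -0.0067,"dz": 0,"spin": 0}
    - {"dx": 0.0473,"dy": -0.0067,"dz": 0,"spin": 0}
    - {"dx": 0,"dy": 0,"dz": 0.035,"spin": 0}
    - {"dx": 0,"dy": 0,"dz": 0.028,"spin": 0}
    - {"dx": 0,"dy": 0,"dz": 0.005,"spin": 0}
    - {"dx": 0,"dy": 0,"dz": 0,"spin": 0}
    - {"dx": 0,"dy": 0,"dz": 0,"spin": 0}

```text
time_s: 33.05
tool_pos: [0.4595, 0.3038, 0.2382]
ee_rot: [3.14, -0.001, 1.402]
contact_force: [-0.2, 0.4, -0.0]
width: 0.0237
grasp_force: 15.0
```

```bash
python3 - <<'E'
from h import *
import pickle
s=bot.sense();print(np.round(s["tool_pos"],4),np.round(s["ee_rot"],4),s["width"])
im,c=grab("wrist","w12");pickle.dump((im,c),open("w12.pkl","wb"))
b=np.vstack(blobs(mask(im,"blue"),100,7));q=cv2.approxPolyDP(cv2.convexHull(b),5,True)[:,0];print(q.tolist(),np.round(cast(c,q,.012)[:,:2],4).tolist())
m=mask(im,"green");g=blobs(m,100,3);print([cv2.boundingRect(x) for x in g])
v=cv2.cvtColor(im,cv2.COLOR_RGB2HSV)[...,2]
for r in(180,190):
  e=np.flatnonzero(np.abs(np.diff(v[r].astype(int)))>25);print(r,e.tolist(),v[r,e].tolist())
E
```

```text
[0.4595 0.3038 0.2382] [ 3.1399e+00 -1.3000e-03  1.4025e+00] 0.02367170707036294
[[609, 348], [498, 348], [268, 302], [263, 158], [639, 158], [639, 255]] [[0.6159, 0.2264], [0.5526, 0.2371], [0.4276, 0.2879], [0.4413, 0.3659], [0.6273, 0.3345], [0.63, 0.2817]]
[(294, 194, 56, 156)]
180 [138, 139, 232, 262, 263, 270, 271, 272, 364, 366, 368, 526, 531, 540, 541, 628, 632] [255, 214, 168, 240, 179, 246, 169, 130, 249, 168, 114, 241, 159, 109, 197, 234, 155]
190 [127, 238, 263, 270, 271, 272, 273, 286, 287, 331, 361, 362, 366, 367, 368, 526, 530, 539, 628, 630] [255, 167, 203, 245, 199, 114, 191, 245, 203, 167, 250, 204, 153, 113, 158, 241, 148, 126, 234, 155]
```

Request:
jog_arm:
  targets:
    - {"dx": 0,"dy": 0,"dz": 0.016,"spin": 0}
    - {"dx": 0,"dy": 0,"dz": 0.008,"spin": 0}
    - {"dx": 0,"dy": 0,"dz": 0.0045,"spin": 0}
    - {"dx": 0,"dy": 0,"dz": 0,"spin": 0}
    - {"dx": 0,"dy": 0,"dz": 0,"spin": 0}
    - {"dx": 0,"dy": 0,"dz": 0,"spin": 0}

```text
time_s: 33.7
tool_pos: [0.4589, 0.3038, 0.2081]
ee_rot: [-3.141, 0.0, 1.403]
contact_force: [-1.4, -0.0, -0.3]
width: 0.024
grasp_force: 15.0
```

Request:
jog_arm:
  targets:
    - {"dx": 0,"dy": 0,"dz": 0,"spin": 0}
    - {"dx": 0,"dy": 0,"dz": 0,"spin": 0}
    - {"dx": 0,"dy": 0,"dz": 0,"spin": 0}
    - {"dx": 0,"dy": 0,"dz": -0.02,"spin": 0}
    - {"dx": 0,"dy": 0,"dz": -0.035,"spin": 0}
    - {"dx": 0,"dy": 0,"dz": -0.04,"spin": 0}
    - {"dx": 0,"dy": 0,"dz": -0.03,"spin": 0}
    - {"dx": 0,"dy": 0,"dz": 0,"spin": 0}
    - {"dx": 0,"dy": 0,"dz": 0,"spin": 0}
  fingers: 0.3

```text
time_s: 34.6
tool_pos: [0.459, 0.3039, 0.3341]
ee_rot: [3.14, -0.001, 1.403]
contact_force: [0.6, -0.7, -0.7]
width: 0.033
grasp_force: 0.0
```

```bash
python3 - <<'E'
from h import *
a,_=grab("scene");b,_=grab("side")
A=cv2.resize(a[60:420,170:570],(400,360));B=cv2.resize(b[140:460,150:550],(400,360))
cv2.imwrite("pics/fin.png",np.hstack([A,B])[...,::-1])
print(bot.sense()["tool_pos"])
E
```

```text
[0.45836918 0.30357253 0.33163393]
```

View pics/fin.png

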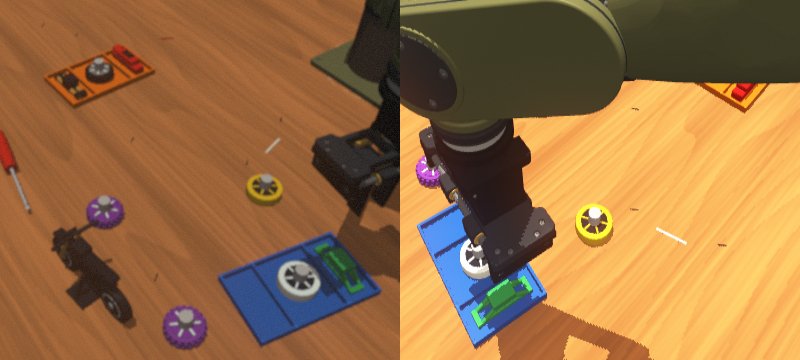

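Both kits are complete: the orange tray holds fork, wheel and seat, and the blue tray holds the white wheel and the stand. The yellow wheel, bike, screwdriver and purple wheels are undisturbed, so I'm handing the job in.

```bash
python3 -c "
from station import ticket
print(ticket.close_job())"
```

```text
the job is handed in; nothing more can be done
None
```

I made up the off-road kit in the orange tray, then the street kit in the blue tray, all in the right bays in the final pictures, and handed the job in at about 35 s of the 106 s allowed.

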